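Slide the loose-glass gauge up onto the assembly riser

ROBOT

A 6-joint arm with a two-finger parallel gripper is mounted at the origin on the work surface. World frame = base frame: x ahead of the robot, y to its left, z up, the work surface at z = 0. Lengths are in m, angles in rad, forces in N, time in s.
With the tool pointing down it reaches from about 0.325 to 0.925 m from the base axis. Payload 3.1 kg.
Tool frame: the origin (TCP) lies between the finger pads; the fingertips stand 8 mm ahead of it and the grasp point (between the pads) lies 11 mm behind it; z points along the fingers, y is the line along which they close (so a half turn about z gives the same grasp; the last joint's range is limited). The gripper opens to 85 mm and grips with 20 to 120 N. Pads are 22 mm wide; open, the fingers measure 114 mm over their backs; the gripper's body (76 mm by 85 mm) begins 54 mm behind the grasp point. The pads swing forward as they close: fully open they stand 13 mm farther back than shut.
Start: joints at [1.184, 0.217, 1.613, -0, 1.311, -0.112], TCP at [0.17, 0.602, 0.239] pointing down, gripper open.
Joint ranges: [-2.75, 2.75], [-0.78, 2.1], [0.31, 2.55], [-1.13, 4.27], [0.13, 2.63], [-2.58, 2.58]. Speed limits (rad/s): [2.79, 2.79, 3.14, 3.14, 3.14, 3.14].

INTERFACE

Orientations are given as a unit quaternion [w, x, y, z].
In Python, from rig import r, vision gives the robot as it stands.
- The arm moves only by the tool drive_tool, never from a script. Its argument "rows" is a list that holds one entry, the list of rows, each a list of 6 numbers: the shift along the tool's x, y, z in cm, then the turn, a rotation vector about the tool's x, y, z in degrees. A call has 1 to 12 rows; each row is the pose to reach, as a shift and turn from the pose commanded when the call began, along the tool's axes at that moment; what a row does not reach only later rows make up. A row lasts 1/8 s, in which the tool goes at most 62.5 mm and 10.7 degrees, less where a joint would pass 70% of its speed; a pose out of reach is approached as far as the arm can. A call with a gripper value outside its range is refused whole. "hand" is the opening, from 0 (shut) to 1 (fully open), set as the call begins (left out, the last holds). The fingers move at their own pace and stop on an object; "newtons" is the grip in N (left out, the last holds). Time passes only in rows, so rows that repeat a pose let the fingers close. It gives the time, the measured TCP pose, the force, the opening and the grip force at its end, in the units of the state.
- r.state(): the state, without advancing time (a new reading comes with each control period).
- vision.get_image(name): name is "side" or "top" or "wrist"; returns a dict with "frame" (400x640x3 uint8, blue, green, red), "depth" (400x640 float32, m along the optical axis (not along the pixel's ray), 0 where there is no reading), "camera_matrix" (3x3 intrinsics, pixels), "eye" and "orientation" of the camera in the world; the wrist camera has in their place "hand_eye" (4x4, takes a point from camera to tool coordinates, whose origin is the TCP and whose axes are the flange's). Camera axes: x right, y down, z forward; pixel columns grow to the right and rows downward; lengths in m; the calibration is good to about 2 mm. A picture is of the moment at which its call begins: read the wrist's pose just before it.
- r.sign_off(): hands the job in; it is judged then, once.
The state is a dict: "clock": time; "joint_positions": joint angles; "qd": joint speeds; "joint_efforts": joint torques, N m; "tool_pos": TCP position; "tcp_rot": TCP orientation; "wrist_force": force on the tool from outside, world axes, zero at the start; "ft_torque": the same for the moment, N m; "opening": opening from 0.0 (shut) to 1.0 (fully open); "gripper_force": force on a finger pad.
Only numpy, scipy, OpenCV 4.12 (cv2) and the standard library are available. Lean on these libraries where they do the work, as an engineer would, in place of code of your own. Each camera call takes 0.05 s, during which the arm holds its last target. There are 200 camera calls.

TASK

The glass of the large pressure gauge is loose, so do not lift or tip it: push it along the desk and up the wooden ramp until its whole round case rests flat on the level top of the riser, and leave it there. Leave the smaller gauge where it lies.

Things in the scene. Friction and masses are not known exactly. Their poses are not given: they have to be found in the camera images.
- gauge: The large pressure gauge to push: nickel-plated round case 60 mm across, 28 mm high, about 0.25 kg, lying on its back, white dial up. A brass stem 12 mm thick sticks out of its side along its own +x to 48 mm from the centre, 8 mm clear of the desk, pointing at the start within 55 degrees of the riser's uphill direction. Origin: centre of the case's underside; z up.
- small_gauge: The bystander of the same make, not to be moved: a nickel-plated round case 40 mm across and 20 mm high, white dial up, stem reaching 33 mm from the centre along its own +x. It lies beside the large gauge (80 to 120 mm between centres), on either side of it. Origin: centre of the case's underside; z up.
- riser: Low wooden riser fixed to the desk: level plywood top 130 mm (along its x) by 160 mm (y), 15 mm above the desk; a plain darker ramp, also 160 wide, rises evenly from the desk at x = -160 mm to meet the top flush at x = -65 mm. No rims or steps. +x points uphill; origin under the middle of the level top, at desk height. Both gauges start at x = -245 to -215, y = 40 to 60 mm either side.
Mind the look-alikes: they are no part of the job. Leave any black or green look-alike of the gauge alone.

How it is judged:
By the outcome, as a careful person would: the job done as asked, in the order asked, and still so for the second after the job is handed in, with the robot touching nothing.
It also fails if it takes over 40 s, if anything falls off the work surface, if the arm or the gripper's body presses on something with over 40 N, if the wrist force passes 120 N, or if a joint passes its speed limit or range.

## Working session

There is one attempt and no reset: what is moved stays moved. The work goes in short steps, Python scripts to look and compute and a tool call to move; the robot and the scene stay as the last step left them, time stands still between calls to the robot, and variables do not carry over. Pictures are saved under pics/ and viewed, at most 10 in all, crops included, and the job is handed in when it is done.

Besides the shell and the picture viewer there is one more tool, called as name(argument=value, ...), one argument or row to a line, values as JSON. drive_tool: Moves the arm, as the interface text tells. Its arguments: {"type":"object","properties":{"rows":{"type":"array"},"hand":{"type":"number"},"newtons":{"type":"number"}},"required":["rows"]}

```bash
ls; mkdir -p pics; cat > h.py <<'E'
import numpy as np,cv2
from scipy.spatial.transform import Rotation as R
from rig import r,vision
def cam(n):
    d=vision.get_image(n); return d
def rot(o):
    o=np.array(o,float)
    return o if o.shape==(3,3) else R.from_quat(o[[1,2,3,0]]).as_matrix()
def ray(d,uv,z):
    K=np.array(d["camera_matrix"]);uv=np.atleast_2d(uv).astype(float)
    v=np.c_[(uv-K[:2,2])/[K[0,0],K[1,1]],np.ones(len(uv))]@rot(d["orientation"]).T
    e=np.array(d["eye"]); return e+v*((z-e[2])/v[:,2])[:,None]
def cloud(d):
    K=np.array(d["camera_matrix"]);Z=d["depth"];v,u=np.mgrid[:400,:640]
    p=np.stack([(u-K[0,2])/K[0,0]*Z,(v-K[1,2])/K[1,1]*Z,Z],-1)
    return p@rot(d["orientation"]).T+np.array(d["eye"])
E
python3 - <<'E'
from h import *
s=r.state();print(s)
for n in("top","side"):
    d=cam(n);cv2.imwrite(f"pics/{n}0.png",d["frame"]);print(n,d["camera_matrix"],d["eye"],d["orientation"])
E
```

```text
pics
{'clock': 0.0, 'joint_positions': array([ 1.18378649e+00,  2.17756792e-01,  1.61493764e+00,  1.15990945e-05,
        1.31130936e+00, -1.12202443e-01]), 'qd': array([ 0.00087942,  0.00017282,  0.00034466, -0.00063456,  0.00081815,
       -0.00067344]), 'joint_efforts': array([-1.40304448e-03, -3.96836579e+01, -3.03860486e+01, -2.55755003e-04,
        9.61637852e-03,  1.82234822e-05]), 'tool_pos': array([0.16927339, 0.60080784, 0.23796479]), 'tcp_rot': array([-3.03232375e-04,  1.36973128e-01,  9.90574030e-01, -1.16682389e-03]), 'wrist_force': array([-0.47167106,  0.70900446, -0.84884505]), 'ft_torque': array([-0.03238099,  0.02233663, -0.00121045]), 'gripper_force': 0.0, 'opening': 0.9948035721141862}
top [[399.5391309    0.         318.11712226]
 [  0.         399.5391309  203.53614439]
 [  0.           0.           1.        ]] [ 0.51545368 -0.05935105  0.67605912] [-0.0392605   0.70927924 -0.70252117  0.04296013]
side [[453.95481033   0.         318.05230607]
 [  0.         453.95481033 203.30945638]
 [  0.           0.           1.        ]] [0.28532198 0.45582945 0.44753945] [ 0.11957761 -0.23970368  0.85174974 -0.45029515]
```

View pics/top0.png

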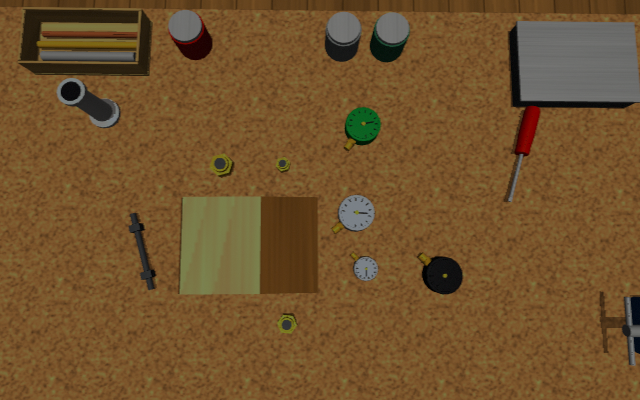

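View pics/side0.png

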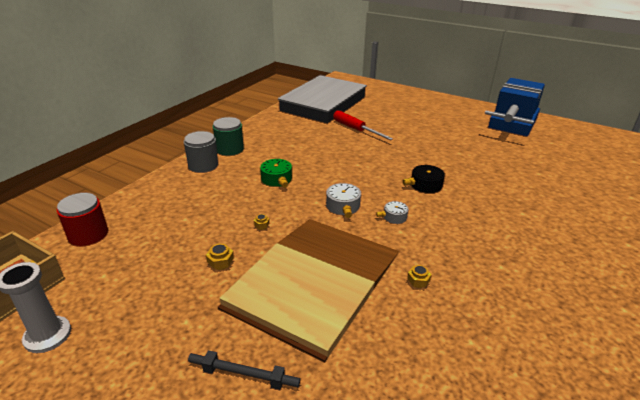

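The top view shows the riser at (181–318, 197–293), with the dark ramp on its right, so uphill is image left.

These could be taken for the target:
- large white gauge at top (356,213)
- small white gauge at (366,268), the bystander
- green look-alike at (363,125)
- black look-alike at (443,275)

I choose (356,213): white dial and the larger case. A close crop and measurements will check that.

```bash
cat > m.py <<'E'
from h import *
def gauges(d,zs=(0.028,0.020),box=None):
    f=d["frame"];hsv=cv2.cvtColor(f,cv2.COLOR_BGR2HSV)
    m=((hsv[...,1]<60)&(hsv[...,2]>90)).astype(np.uint8)
    m=cv2.morphologyEx(m,cv2.MORPH_CLOSE,np.ones((7,7)))
    out=[]
    for c in cv2.findContours(m,cv2.RETR_EXTERNAL,cv2.CHAIN_APPROX_NONE)[0]:
        a=cv2.contourArea(c)
        if a<200: continue
        out.append((a,c))
    return out
E
python3 - <<'E'
from m import *
d=cam("top");np.set_printoptions(precision=4,suppress=True)
P=cloud(d);f=d["frame"]
for a,c in gauges(d):
    (u,v),rad=cv2.minEnclosingCircle(c.astype(np.float32))
    z=P[int(v),int(u),2]
    w=ray(d,c[:,0],z);print("px",u,v,rad,"z",z,"ctr",ray(d,(u,v),z)[0],"ext",np.ptp(w[:,:2],axis=0))
# riser corners
for n,uv,z in [("topL",(181,197),.015),("topB",(180,293),.015),("edgeT",(261,197),.015),("edgeB",(260,293),.015),("toeT",(318,197),0),("toeB",(317,293),0)]:
    print(n,ray(d,uv,z)[0],P[uv[1],uv[0]])
hsv=cv2.cvtColor(f,cv2.COLOR_BGR2HSV)
print(hsv[245,210],hsv[245,290],hsv[245,340],hsv[227,338],hsv[256,353],hsv[215,345])
cv2.imwrite("pics/crop.png",cv2.resize(f[180:310,170:390],None,fx=3.5,fy=3.5,interpolation=cv2.INTER_CUBIC))
E
```

```text
px 365.637939453125 268.46551513671875 11.948384284973145 z 0.021484901659011624 ctr [ 0.4868 -0.1404  0.0215] ext [0.0369 0.0373]
px 356.38800048828125 212.0919952392578 18.11835289001465 z 0.028807137761896695 ctr [ 0.5777 -0.1248  0.0288] ext [0.0573 0.0571]
px 70.37096405029297 90.81451416015625 14.010849952697754 z 0.09932688526831845 ctr [0.7491 0.3104 0.0993] ext [0.0391 0.0408]
px 86.0 54.0 46.043556213378906 z 0.021175002665143605 ctr [0.8469 0.3391 0.0212] ext [0.0104 0.158 ]
px 578.5 61.0 72.52767944335938 z 0.032696266978093025 ctr [ 0.8388 -0.5024  0.0327] ext [0.1416 0.2066]
px 392.427001953125 26.981752395629883 16.69553565979004 z 0.060928190325253206 ctr [ 0.8794 -0.1811  0.0609] ext [0.0522 0.054 ]
px 343.3654479980469 28.724899291992188 17.451030731201172 z 0.059834049685647095 ctr [ 0.876  -0.1009  0.0598] ext [0.0523 0.0557]
px 184.6267547607422 24.93661880493164 16.14651870727539 z 0.059200401306391814 ctr [0.8797 0.159  0.0592] ext [0.0523 0.0512]
topL [0.6014 0.166  0.015 ] [0.6032 0.1708 0.001 ]
topB [0.4446 0.16   0.015 ] [0.4445 0.1603 0.014 ]
edgeT [0.6028 0.0329 0.015 ] [0.603  0.0331 0.0133]
edgeB [0.4457 0.0305 0.015 ] [0.4455 0.0308 0.0128]
toeT [ 0.6057 -0.0622  0.    ] [ 0.6057 -0.0622  0.0003]
toeB [ 0.4449 -0.0621  0.    ] [ 0.4448 -0.0621 -0.0015]
[ 29 104 123] [ 16 204  80] [ 15 169 118] [ 29 194 122] [ 23 214 125] [106  24 136]
```

View pics/crop.png

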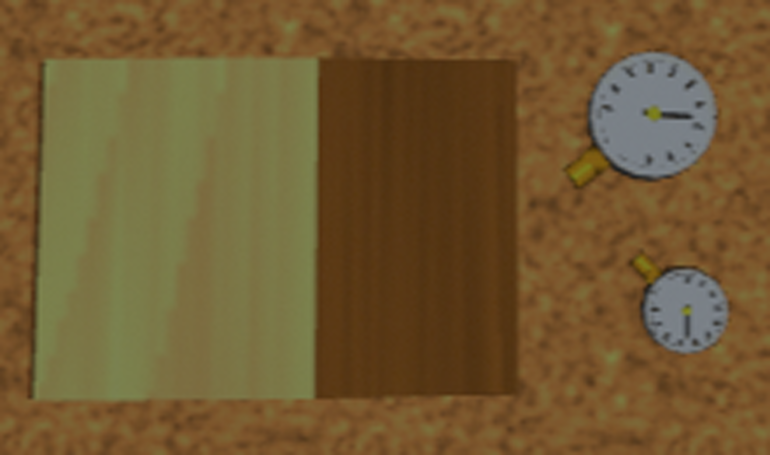

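The crop confirms the choice. The large gauge (white dial, crop 652,115) measures 57 mm at z 29 mm at (0.578,-0.125), and its stem points up-left. The small gauge is at crop (686,310). Uphill is world +y, with the toe at y=-0.062, the crest at 0.032 and the far end at 0.162. 

I'll push with a two-finger cradle yawed 17° toward the riser's middle, and lean the tool 12° so contact stays low on the case.

```bash
cat > mv.py <<'E'
from h import *
np.set_printoptions(precision=2,suppress=True)
a,t=np.radians(17),np.radians(12)
p=np.array([-np.sin(a),np.cos(a),0]);up=np.array([0,0,1.])
zt=p*np.sin(t)-up*np.cos(t);xt=p*np.cos(t)+up*np.sin(t)
RT=np.c_[xt,np.cross(zt,xt),zt]
def rows(targets):
    s=r.state();R0=rot(s["tcp_rot"]);p0=s["tool_pos"]
    rv=np.degrees(R.from_matrix(R0.T@RT).as_rotvec())
    print("now",p0*100,"rv",rv)
    for q in targets: print(R0.T@(np.array(q)-p0)*100)
E
python3 - <<'E'
from mv import *
rows([[.40,.20,.2],[.594,-.178,.16],[.594,-.178,.10]])
E
```

```text
now [16.93 60.1  23.83] rv [-6.1  11.03 57.03]
[-33.08 -32.33   3.88]
[-62.01 -63.44   7.93]
[-62.01 -63.43  13.93]
```

drive_tool(
  rows=[
    [[-5,-5,0.6,-0.5,1,5],[-10.5,-10.5,1.3,-1,2,10],[-15,-15,1.9,-1.5,3,15],[-20,-20,2.5,-2,4,20],[-25,-25,3.2,-2.5,5,25],[-30,-30,3.8,-3,6,30],[-35,-35,4.4,-3.6,7,35],[-40,-40,5,-4.2,8,40],[-45,-45.5,5.6,-4.8,9,45],[-50,-51,6.3,-5.3,10,50],[-55,-56,7,-5.7,10.6,54],[-59,-60,7.5,-6.1,11,57]],
  ],
  hand=0.38,
)

```text
clock: 1.65
tool_pos: [0.5301, -0.055, 0.1726]
tcp_rot: [-0.084, 0.592, 0.799, 0.063]
wrist_force: [-0.1, 0.7, 0.0]
opening: 0.383
gripper_force: 0.0
```

drive_tool(
  rows=[
    [[0,0,0,0,0,0],[0,0,0,0,0,0]],
  ],
)

```text
clock: 1.9
tool_pos: [0.5288, -0.0527, 0.1724]
tcp_rot: [-0.085, 0.591, 0.799, 0.063]
wrist_force: [-0.5, 0.8, 0.4]
opening: 0.38
gripper_force: 0.0
```

```bash
python3 - <<'E'
from mv import *
rows([[.594,-.178,.08],[.596,-.184,.04]])
print(r.state()["opening"],r.state()["clock"])
d=cam("wrist");cv2.imwrite("pics/w1.png",d["frame"]);print(d["hand_eye"])
E
```

```text
now [52.88 -5.27 17.24] rv [ 0.01 -0.15  0.01]
[-15.53   2.57   6.1 ]
[-16.99   2.58   9.88]
0.3798452908138688 1.9
[[ 0.   -0.96 -0.28  0.07]
 [ 1.    0.    0.    0.  ]
 [-0.   -0.28  0.96 -0.13]
 [ 0.    0.    0.    1.  ]]
```

View pics/w1.png

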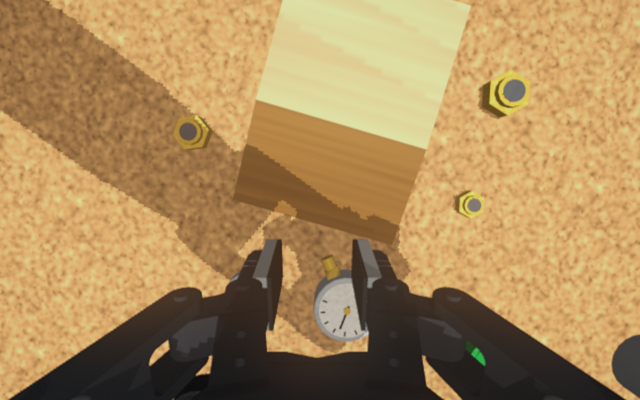

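The wrist view shows the open fingers (270 and 365, 285) with the large gauge at (345,305) and the ramp ahead. The yaw is right, so I back off behind the gauge and descend.

drive_tool(
  rows=[
    [[-4,0.8,-1,0,0,0],[-9,1.6,-1,0,0,0],[-14,2.6,1,0,-0.1,0],[-16,2.6,5,0,-0.2,0],[-17,2.6,9.9,0,-0.2,0],[-17,2.6,9.9,0,-0.2,0],[-17,2.6,9.9,0,-0.2,0]],
  ],
)

```text
clock: 2.82
tool_pos: [0.598, -0.1834, 0.0424]
tcp_rot: [-0.082, 0.591, 0.8, 0.062]
wrist_force: [-0.2, 0.5, 0.6]
opening: 0.383
gripper_force: 0.0
```

```bash
python3 - <<'E'
from mv import *
s=r.state();print(s["tool_pos"],s["wrist_force"])
rows([[.5955,-.182,.016]])
for n in("side","top"):
    d=cam(n);P=cloud(d);w=P.reshape(-1,3);
    k=(abs(w[:,0]-.595)<.05)&(abs(w[:,1]+.185)<.035)&(w[:,2]>.012)&(w[:,2]<.08)
    print(n,k.sum(),np.percentile(w[k,2],[0,2,5,10])*100 if k.any() else 0)
    cv2.imwrite(f"pics/{n}1.png",cv2.resize(d["frame"][120:300,250:480],None,fx=3,fy=3)) if n=="side" else 0
E
```

```text
[ 0.6  -0.18  0.04] [-0.23  0.54  0.64]
now [ 59.8  -18.34   4.24] rv [0.13 0.19 0.16]
[-0.33 -0.21  2.62]
side 413 [2.55 2.66 3.8  4.25]
top 223 [2.37 2.52 2.62 2.71]
```

View pics/side1.png

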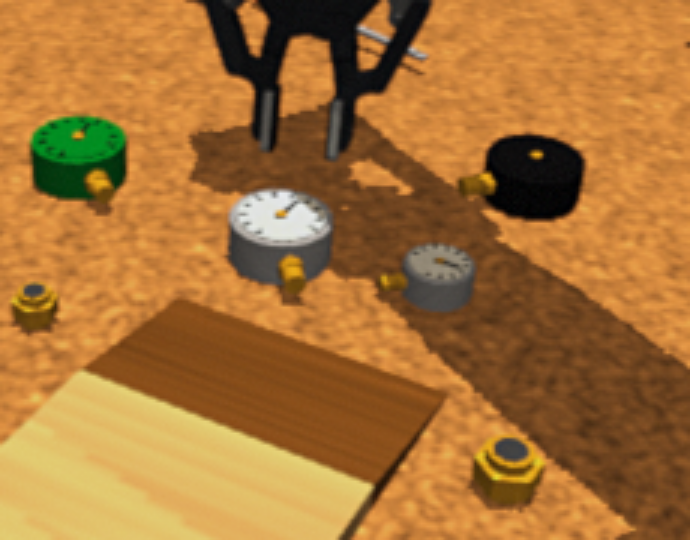

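The side view shows the fingers (crop 265,130 and 335,130) straddling the back of the large gauge (280,230), clear of the small, green and black ones. I'll descend and start the push.

drive_tool(
  rows=[
    [[-0.1,-0.1,0.8,0,0,0],[-0.3,-0.2,1.8,0,0,0],[-0.3,-0.2,2.6,0,0,0],[-0.3,-0.2,2.6,0,0,0]],
  ],
)

```text
clock: 3.42
tool_pos: [0.5934, -0.1821, 0.0131]
tcp_rot: [-0.084, 0.591, 0.8, 0.062]
wrist_force: [-0.1, -0.1, -0.0]
opening: 0.377
gripper_force: 0.0
```

```bash
cat >> mv.py <<'E'
def path(s0,s1,z0=.016,g=(.578,-.125,0)):
    T=[]
    for s in np.arange(s0,s1+1e-6,.01):
        q=np.array(g)+p*s; q[2]=z0+.015*np.clip((q[1]+.064)/.095,0,1); T.append(q)
    rows(T); print(np.array(T)[[0,-1]]*100)
E
python3 - <<'E'
from mv import *
print(r.state()["wrist_force"]);path(-.05,.07)
E
```

```text
[-0.06 -0.09 -0.  ]
now [ 59.34 -18.21   1.31] rv [-0.04  0.02  0.02]
[ 0.95  0.2  -0.1 ]
[1.93 0.2  0.11]
[2.91 0.2  0.32]
[3.89 0.2  0.53]
[4.86 0.2  0.73]
[5.84 0.2  0.94]
[6.82 0.2  1.15]
[7.8  0.2  1.36]
[8.78 0.2  1.56]
[9.75 0.2  1.77]
[10.73  0.2   1.98]
[11.71  0.21  2.19]
[12.71  0.21  2.3 ]
[[ 59.26 -17.28   1.6 ]
 [ 55.75  -5.81   1.69]]
```

drive_tool(
  rows=[
    [[0.5,0.1,-0.1,0,0,0],[1,0.2,-0.1,0,0,0],[1.5,0.2,0,0,0,0],[2,0.2,0.1,0,0,0],[2.5,0.2,0.2,0,0,0],[3,0.2,0.3,0,0,0],[3.5,0.2,0.4,0,0,0],[4,0.2,0.5,0,0,0],[4.5,0.2,0.6,0,0,0],[5,0.2,0.7,0,0,0]],
  ],
)

```text
clock: 4.68
tool_pos: [0.5816, -0.1337, 0.0179]
tcp_rot: [-0.083, 0.591, 0.8, 0.062]
wrist_force: [0.7, -1.9, -0.1]
opening: 0.38
gripper_force: 0.6
```

```bash
cat >> mv.py <<'E'
def where():
    from m import gauges
    d=cam("top");P=cloud(d)
    for A,c in gauges(d):
        (u,v),rad=cv2.minEnclosingCircle(c.astype(np.float32))
        if not(330<A<1600): continue
        m=np.zeros((400,640),np.uint8);cv2.drawContours(m,[c],-1,1,-1);m=cv2.erode(m,np.ones((5,5)))
        w=P[m>0];w=w[w[:,2]>.01]
        if len(w)<20 or np.median(w[:,2])>.05: continue
        z=np.median(w[:,2]);C=np.linalg.lstsq(np.c_[w[:,:2]-w[:,:2].mean(0),np.ones(len(w))],w[:,2],rcond=None)[0]
        print("px",int(u),int(v),"A",A,"z%.1fmm"%(z*1e3),"ctr",ray(d,(u,v),z)[0]*100,"slope deg",np.degrees(C[:2]))
    return d
E
python3 - <<'E'
from mv import *
print(r.state()["wrist_force"],r.state()["clock"]);path(.0,.12);d=where()
E
```

```text
[ 0.69 -1.87 -0.09] 4.675
now [ 58.16 -13.37   1.79] rv [0.07 0.14 0.05]
[ 0.88 -0.09  0.38]
[ 1.86 -0.09  0.59]
[ 2.84 -0.09  0.79]
[ 3.81 -0.09  1.  ]
[ 4.79 -0.09  1.2 ]
[ 5.77 -0.09  1.41]
[ 6.75 -0.09  1.62]
[ 7.75 -0.09  1.73]
[ 8.76 -0.09  1.79]
[ 9.77 -0.09  1.84]
[10.78 -0.08  1.9 ]
[11.79 -0.08  1.96]
[12.8  -0.08  2.02]
[[ 57.8  -12.5    1.6 ]
 [ 54.29  -1.02   2.45]]
px 341 216 A 968.5 z27.8mm ctr [ 57.01 -10.05   2.78] slope deg [-0.03 -0.08]
px 86 55 A 643.5 z20.5mm ctr [84.46 33.84  2.05] slope deg [-112.63   -0.03]
```

drive_tool(
  rows=[
    [[0.5,0,0.2,0,0,0],[1,0,0.35,0,0,0],[1.5,0,0.5,0,0,0],[2,0,0.6,0,0,0],[2.5,0,0.7,0,0,0],[3,0,0.8,0,0,0],[3.5,0,0.9,0,0,0],[4,0,1,0,0,0],[4.5,0,1.1,0,0,0],[5,0,1.2,0,0,0],[5.5,0,1.3,0,0,0],[6,0,1.4,0,0,0]],
  ],
)

```text
clock: 6.22
tool_pos: [0.5632, -0.0745, 0.0164]
tcp_rot: [-0.083, 0.591, 0.8, 0.062]
wrist_force: [1.4, -3.6, 3.1]
opening: 0.38
gripper_force: 2.4
```

```bash
python3 - <<'E'
from mv import *
print(r.state()["wrist_force"],r.state()["clock"]);path(.06,.18);d=where()
E
```

```text
[ 1.45 -3.55  3.12] 6.225
now [56.32 -7.45  1.64] rv [0.04 0.1  0.04]
[ 0.72 -0.06  0.19]
[ 1.72 -0.06  0.3 ]
[ 2.73 -0.06  0.36]
[ 3.74 -0.06  0.42]
[ 4.75 -0.06  0.48]
[ 5.76 -0.06  0.54]
[ 6.77 -0.06  0.59]
[ 7.78 -0.06  0.65]
[ 8.78 -0.06  0.71]
[ 9.79 -0.06  0.77]
[10.8  -0.06  0.83]
[11.79 -0.06  0.99]
[12.77 -0.05  1.19]
[[56.05 -6.76  1.6 ]
 [52.54  4.71  3.1 ]]
px 305 226 A 552.5 z32.8mm ctr [55.25 -4.31  3.28] slope deg [-0.99  7.29]
px 86 55 A 619.0 z20.7mm ctr [84.45 33.84  2.07] slope deg [-113.67    0.15]
```

The gauge is on the ramp, tilted 7°. The fingers feel 3 N upward, so I'll raise the path by 2 mm and continue.

drive_tool(
  rows=[
    [[0.5,0,-0.1,0,0,0],[1,0,0,0,0,0],[1.5,0,0.05,0,0,0],[2,0,0.1,0,0,0],[2.5,0,0.15,0,0,0],[3,0,0.2,0,0,0],[3.5,0,0.2,0,0,0],[4,0,0.25,0,0,0],[4.5,0,0.25,0,0,0],[5,0,0.3,0,0,0],[5.5,0,0.3,0,0,0],[6,0,0.35,0,0,0]],
  ],
)

```text
clock: 7.78
tool_pos: [0.5463, -0.018, 0.0257]
tcp_rot: [-0.083, 0.591, 0.8, 0.062]
wrist_force: [0.4, -2.2, -1.3]
opening: 0.376
gripper_force: 1.1
```

```bash
python3 - <<'E'
from mv import *
print(r.state()["wrist_force"],r.state()["clock"]);path(.12,.23,.018);d=where()
d=cam("side");cv2.imwrite("pics/side2.png",cv2.resize(d["frame"][120:340,200:470],None,fx=2.6,fy=2.6))
E
```

```text
[ 0.37 -2.16 -1.33] 7.775
now [54.63 -1.8   2.57] rv [0.09 0.15 0.05]
[ 0.84 -0.1   0.1 ]
[ 1.85 -0.1   0.15]
[ 2.86 -0.1   0.21]
[ 3.87 -0.1   0.27]
[ 4.88 -0.1   0.33]
[ 5.87 -0.09  0.49]
[ 6.85 -0.09  0.69]
[ 7.83 -0.09  0.9 ]
[ 8.81 -0.09  1.1 ]
[ 9.79 -0.09  1.31]
[10.76 -0.09  1.51]
[11.74 -0.09  1.72]
[[54.29 -1.02  2.65]
 [51.08  9.5   3.3 ]]
px 86 54 A 595.5 z20.7mm ctr [84.72 33.85  2.07] slope deg [-113.24   -0.08]
```

View pics/side2.png

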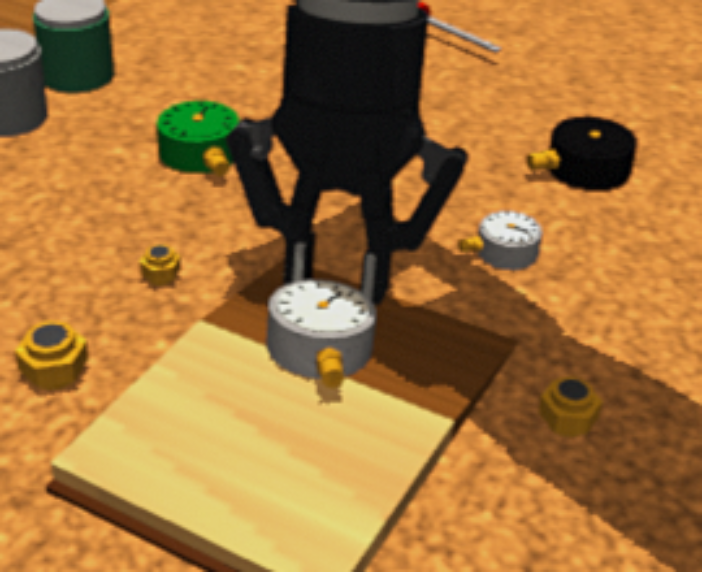

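The side view shows the gauge (crop 322,310) at the crest, cradled between the fingers, with the small gauge (510,235) untouched. About 82 mm of push remains.

drive_tool(
  rows=[
    [[0.6,0,0.05,0,0,0],[1.2,0,0.1,0,0,0],[1.8,0,0.1,0,0,0],[2.4,-0.1,0.15,0,0,0],[3,-0.1,0.15,0,0,0],[3.6,-0.1,0.2,0,0,0],[4.2,-0.1,0.25,0,0,0],[4.8,-0.1,0.3,0,0,0],[5.4,-0.1,0.4,0,0,0],[6,-0.1,0.5,0,0,0],[6.6,-0.1,0.65,0,0,0],[7,-0.1,0.7,0,0,0]],
  ],
)

```text
clock: 9.38
tool_pos: [0.5249, 0.0486, 0.0332]
tcp_rot: [-0.082, 0.591, 0.8, 0.062]
wrist_force: [0.3, -0.6, -1.4]
opening: 0.381
gripper_force: 0.7
```

```bash
python3 - <<'E'
from mv import *
s=r.state();print(s["wrist_force"],s["clock"],"gauge est",(s["tool_pos"]+.036*p)*100);path(.19,.23,.018)
d=where()
E
```

```text
[ 0.3  -0.64 -1.42] 9.375 gauge est [51.44  8.3   3.32]
now [52.49  4.86  3.32] rv [0.09 0.15 0.06]
[0.83 0.   0.19]
[1.8 0.  0.4]
[2.78 0.   0.6 ]
[3.76 0.   0.81]
[4.74 0.   1.01]
[[52.24  5.67  3.3 ]
 [51.08  9.5   3.3 ]]
px 365 268 A 421.0 z19.8mm ctr [ 48.67 -14.03   1.98] slope deg [ 45.72 128.  ]
px 223 257 A 337.0 z42.7mm ctr [50.28  8.61  4.27] slope deg [ 228.51 -184.46]
px 86 54 A 567.0 z20.9mm ctr [84.71 33.84  2.09] slope deg [-112.45   -0.47]
```

12 mm more, then a straight retreat, up and away.

drive_tool(
  rows=[
    [[0.4,0,0.1,0,0,0],[0.8,0,0.2,0,0,0],[1.2,0,0.25,0,0,0],[1.2,0,0.25,0,0,0],[0.7,0,0.1,0,0,0],[-0.5,0,-0.3,0,0,0],[-2,0,-1,0,0,0],[-4,0,-4,0,0,0],[-6,0,-9,0,0,0],[-10,0,-14,0,0,0],[-15,0,-18,0,0,0],[-18,0,-20,0,0,0]],
  ],
)

```text
clock: 10.92
tool_pos: [0.5899, -0.1638, 0.195]
tcp_rot: [-0.08, 0.592, 0.799, 0.062]
wrist_force: [0.7, -0.9, -0.7]
opening: 0.382
gripper_force: 0.0
```

drive_tool(
  rows=[
    [[0,0,0,0,0,0],[0,0,0,0,0,0]],
  ],
)

```text
clock: 11.18
tool_pos: [0.5875, -0.1597, 0.1912]
tcp_rot: [-0.084, 0.592, 0.799, 0.062]
wrist_force: [0.5, -0.0, -1.0]
opening: 0.38
gripper_force: 0.0
```

```bash
python3 - <<'E'
from mv import *
s=r.state();print(s["tool_pos"],s["wrist_force"],s["clock"])
d=where();cv2.imwrite("pics/top3.png",d["frame"])
E
```

```text
[ 0.59 -0.16  0.19] [ 0.54 -0.04 -0.96] 11.175
px 365 268 A 403.5 z19.8mm ctr [ 48.68 -14.06   1.98] slope deg [ 50.42 139.52]
px 218 253 A 1070.5 z42.8mm ctr [50.97  9.34  4.28] slope deg [  2.03 -60.61]
px 86 55 A 652.5 z20.5mm ctr [84.46 33.84  2.05] slope deg [ 9.34 -0.23]
```

View pics/top3.png

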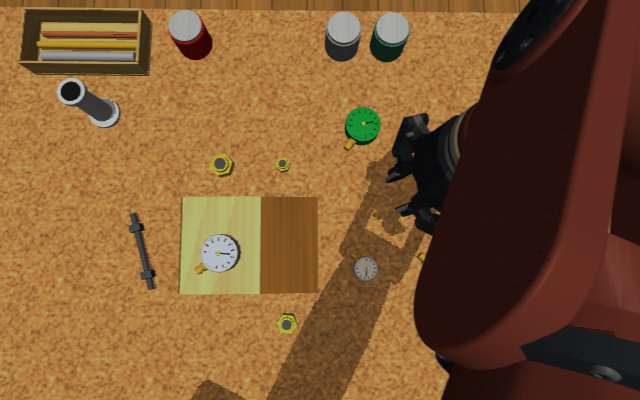

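The top view shows the large gauge at (218,253), wholly on the level top: centre (0.510, 0.093), dial at z 43 mm = 15 + 28. The small gauge at (365,268) hasn't moved.

```bash
python3 -c "
from rig import r
print(r.sign_off())"
```

```text
the job is handed in; nothing more can be done
None
```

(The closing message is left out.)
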